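Slide the top bowl blank off the stack into the marking jig

ROBOT

A 6-joint arm with a two-finger parallel gripper is mounted at the origin on the work surface. World frame = base frame: x ahead of the robot, y to its left, z up, the work surface at z = 0. Lengths are in m, angles in rad, forces in N, time in s.
With the tool pointing down it reaches from about 0.375 to 0.9 m from the base axis. Payload 3.1 kg.
Tool frame: the origin (TCP) lies at the very end of the fingers, on their centre line; the grasp point (between the pads) lies robot.grasp_offset behind it (robot.grasp_offset is the distance from the TCP to the grasp point, in m); z points along the fingers, y is the direction in which the jaws open and shut (so a half turn about z gives the same grasp; the last joint's range is limited). The gripper opens to 87 mm and grips with 3 to 60 N. Pads are 19 mm wide; open, the fingers measure 117 mm over their backs; the gripper's body (75 mm by 190 mm) begins 51 mm behind the grasp point.
Start: joints at [0.945, 0.527, 1.433, -0, 1.181, -0.178], TCP at [0.271, 0.563, 0.223] pointing down, gripper open.
Joint ranges: [-3.08, 3.08], [-0.75, 2.2], [0.22, 2.44], [-1.43, 4.57], [0, 2.65], [-2.85, 2.85]. Speed limits (rad/s): [2.79, 2.79, 3.14, 3.14, 3.14, 3.14].

INTERFACE

Orientations are given as a unit quaternion [x, y, z, w].
In Python, from rig import robot gives the robot as it stands.
- The arm moves only by the tool drive_tool, never from a script. Its argument "targets" is one flat list of numbers, 6 for each row, row after row: the shift along the tool's x, y, z in cm, then the turn, a rotation vector about the tool's x, y, z in degrees. A call has 1 to 12 rows; each row is the pose to reach, as a shift and turn from the pose commanded when the call began, along the tool's axes at that moment; what a row does not reach only later rows make up. A row lasts 1/12 s, in which the tool goes at most 41.7 mm and 7.16 degrees, less where a joint would pass 70% of its speed; a pose out of reach is approached as far as the arm can. A call with a gripper value outside its range is refused whole. "grip" is the gripper command: -1 is fully open, 1 is shut, values between are in proportion, set as the call begins (left out, the last holds). The fingers move at their own pace and stop on an object; "squeeze" is the grip in N (left out, the last holds). Time passes only in rows, so rows that repeat a pose let the fingers close. It gives the time, the measured TCP pose, the force and the opening at its end, in the units of the state.
- robot.get_obs(): the state, without advancing time (a new reading comes with each control period).
- robot.camera(name): name is "scene" or "top"; returns (picture, depth): 420x560x3 uint8, red, green, blue; 420x560 float32, m along the optical axis (not along the pixel's ray), 0 where there is no reading.
- robot.calibration(name): a dict with "mtx" (3x3 intrinsics, pixels), "R" (3x3) and "t" (3): a world point X has camera coordinates R X + t. Camera axes: x right, y down, z forward; pixel columns grow to the right and rows downward; lengths in m; the calibration is good to about 2 mm. A picture is of the moment at which its call begins. calibration takes no time and is no camera call.
- robot.hand_in(): hands the job in, once; it reports no verdict.
The state is a dict: "time": time; "q": joint angles; "joint_velocities": joint speeds; "joint_torque": joint torques, N m; "position": TCP position; "tool_rot": TCP orientation; "ft_force": force on the tool from outside, world axes, zero at the start; "moment": the same for the moment, N m; "grip_width": finger opening in m.
Only numpy, scipy, OpenCV 4.12 (cv2) and the standard library are available. Lean on these libraries where they do the work, as an engineer would, in place of code of your own. Each camera call takes 0.05 s, during which the arm holds its last target.

TASK

Slide the top wooden blank sideways off the stack and straight onto the bed of the marking jig next to it, without lifting it up or shifting the two blanks below. Then seat it by feel, square in the corner: press it firmly home first against the end fence (opposite the stack) and then against the side fence, with about 12 N for half a second each and never above 20 N. Let go with it touching both fences, and leave the jar, the steel ring and the wooden knob alone.

Things in the scene. Friction and masses are not known exactly. Their poses are not given: they have to be found in the camera images.
- top_blank_centre (a point): Centre of the top blank of a stack of three: a square block of pale wood, 110 x 110 x 20 mm, about 0.14 kg, too wide to grip across. Its top face has a round recess in the middle, 64 mm across and 9 mm deep with upright walls and a flat floor, into which shut fingertips fit. The point is half-way up (10 mm below the top face); x and y run parallel to its sides, z up. At the start it lies loosely on the middle blank.
- mid_blank_centre (a point): Centre, half-way up, of the middle blank: the same block, lying loosely on the lowest one. Must stay where it is.
- low_blank_centre (a point): Centre, half-way up, of the lowest blank: the same block, lying loosely on a fixed 8 mm board on the bench. Must stay where it is.
- jig: Fixed marking jig on the bench: a level plywood bed, 180 x 170 mm, with its top 46 mm above the bench, 2 mm lower than the underside of the top blank on the stack. The origin is on the bench; in the jig's axes the bed reaches from x = -85 to +95 mm and from y = -75 to +95 mm, z up. The stack stands off its open -y edge, 7 to 25 mm clear of it; the jig's -x and -y edges are open.
- end_fence: The dark wooden fence fixed across the end of the jig's bed opposite the stack, rigid, 16 mm high (its top 62 mm above the bench), 18 mm thick; same origin and axes as the jig. It runs along x from -85 to +70 mm with its inner face at y = +75 mm. The blank must be pressed on it with about 12 N (7 to 20) for half a second. Sliding the blank over the bed takes only a newton or two of that push.
- side_fence: The dark wooden fence fixed along the +x side of the jig's bed, rigid, 16 mm high, 18 mm thick; same origin and axes as the jig. It runs along y from -75 to +95 mm with its inner face at x = +70 mm. To be pressed on in the same way, after the end fence.
- corner (a point): The inside corner of the two fences, at the height of the bed's top (jig axes 70, 75, 46 mm). A blank snug in the corner has its centre at jig x = +15, y = +20 mm, 10 mm above the bed.
- wax_jar_centre (a point): Bystander: centre of a small amber glass jar with a metal lid, 60 mm across, 50 mm high.
- steel_ring_centre (a point): Bystander: centre of a thick steel ring lying flat, 68 mm across, 22 mm high.
- wood_knob_centre (a point): Bystander: centre of a small turned wooden knob standing upright, 44 mm across, 52 mm high.
Not all that is in view belongs to the job. Leave any green or purple look-alike of the part that bears top_blank_centre alone.

How it is judged:
On the way, in this order (a step that is already met when the one before it is completed fails the run):
1. the top blank has been slid right off the stack and lies flat on the jig's bed (y of top_blank_centre in the frame of jig above -0.018 m and z of top_blank_centre in the frame of jig below 0.059 m and angle between top_blank_centre's own z axis and vertical below 0.03 rad), for 0.1 s.
2. the blank is pressed against the end fence with more than 7 N (contact force between top_blank and end_fence above 7 N), for 0.3 s.
3. then it is pressed against the side fence with more than 7 N (contact force between top_blank and side_fence above 7 N), for 0.3 s.
At the end, for the whole second after the job is handed in: The blank lies flat on the jig's bed, its centre within 1.8 mm of the snug position along both jig axes (both fences touched or all but touched), square to the fences within 0.025 rad, released and at rest; the two other blanks are within 6 mm of where they began (x of top_blank_centre in the frame of jig between 0.0132 and 0.018 m and y of top_blank_centre in the frame of jig between 0.0182 and 0.023 m and z of top_blank_centre in the frame of jig between 0.054 and 0.058 m and angle between the x axis of top_blank_centre and the x axis of jig, either way round below 0.025 rad and angle between top_blank_centre's own z axis and vertical below 0.03 rad and distance of each of mid_blank_centre, low_blank_centre from where it was at the start of the episode below 0.006 m).
It fails at once if the blank was jammed against a fence with more than 20 N (contact force between top_blank and end_fence above 20 N or contact force between top_blank and side_fence above 20 N).
It fails at once if the top blank was lifted (its centre more than 10 mm above where it lay on the stack) instead of slid (height (world z) of top_blank_centre above 0.068 m).
It fails at once if the top blank was tipped by more than 0.3 rad (angle between top_blank_centre's own z axis and vertical above 0.3 rad).
It fails at once if the middle or lowest blank was shifted by more than 8 mm (distance of any of mid_blank_centre, low_blank_centre from where it was at the start of the episode above 0.008 m).
It fails at once if the jar, ring or knob was moved by more than 15 mm (distance of any of wax_jar_centre, steel_ring_centre, wood_knob_centre from where it was at the start of the episode above 0.015 m).
It also fails if it takes over 64 s, if anything falls off the work surface, if the arm or the gripper's body presses on something with over 40 N, if the wrist force passes 120 N, or if a joint passes its speed limit or range.

## Working session

There is one attempt and no reset: what is moved stays moved. The work goes in short steps, Python scripts to look and compute and a tool call to move; the robot and the scene stay as the last step left them, time stands still between calls to the robot, and variables do not carry over. Pictures are saved under pics/ and viewed, and the job is handed in when it is done.

Besides the shell and the picture viewer there is one more tool, called after "Emit:" as name(argument=value, ...), one argument or row to a line, values as JSON. drive_tool: Moves the arm, as the interface text tells. Its arguments: {"type":"object","properties":{"targets":{"type":"array","items":{"type":"number"}},"grip":{"type":"number"},"squeeze":{"type":"number"}},"required":["targets"]}

```bash
ls; mkdir -p pics; python3 - <<'E'
from rig import robot
import cv2
for n in("scene","top"):
    p,d=robot.camera(n); cv2.imwrite(f"pics/{n}0.png",p[:,:,::-1]); c=robot.calibration(n); print(n,c)
o=robot.get_obs(); print(o, robot.grasp_offset)
E
```

```text
pics
scene {'mtx': array([[380.29818546,   0.        , 282.72500355],
       [  0.        , 380.29818546, 209.84079501],
       [  0.        ,   0.        ,   1.        ]]), 'R': array([[-0.0345291 ,  0.99938754,  0.00568197],
       [ 0.67356295,  0.02747116, -0.73861918],
       [-0.73832289, -0.02167669, -0.67409897]]), 't': array([-0.02275523, -0.33508912,  1.30804492])}
top {'mtx': array([[398.81703828,   0.        , 286.18572692],
       [  0.        , 398.81703828, 213.6942451 ],
       [  0.        ,   0.        ,   1.        ]]), 'R': array([[-0.01681861, -0.99979043, -0.01167144],
       [-0.99075555,  0.01823592, -0.13442799],
       [ 0.13461266,  0.00930265, -0.99085463]]), 't': array([0.07476974, 0.5725897 , 0.9163409 ])}
{'time': 0.1, 'q': array([ 9.44495228e-01,  5.28385154e-01,  1.43375062e+00,  2.95613882e-05,
        1.18140037e+00, -1.78511217e-01]), 'joint_velocities': array([ 1.27859036e-03, -1.12894905e-03, -1.56569094e-03, -7.06954415e-05,
        3.49828692e-05, -1.32809627e-03]), 'joint_torque': array([ 1.68549118e-04, -4.40984845e+01, -1.77150106e+01,  6.34881458e-02,
        5.34319365e-02, -7.08937114e-05]), 'position': array([0.27019649, 0.56286067, 0.22166964]), 'tool_rot': array([ 2.22034400e-01,  9.75038348e-01, -8.88769622e-04, -3.93144488e-04]), 'ft_force': array([ 0.06332783,  0.85707158, -0.18896647]), 'moment': array([-0.03514611,  0.00617849, -0.01494745]), 'grip_width': 0.08698297272851983} 0.0187
```

View pics/scene0.png

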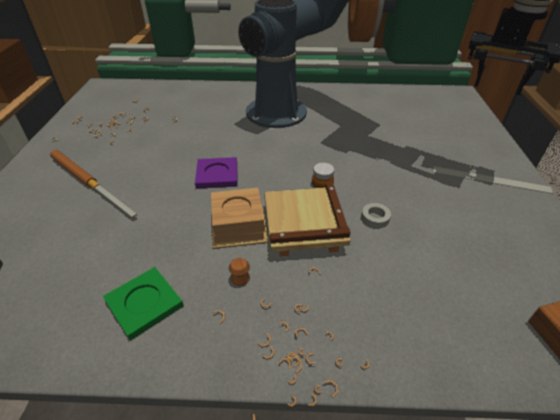

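View pics/top0.png

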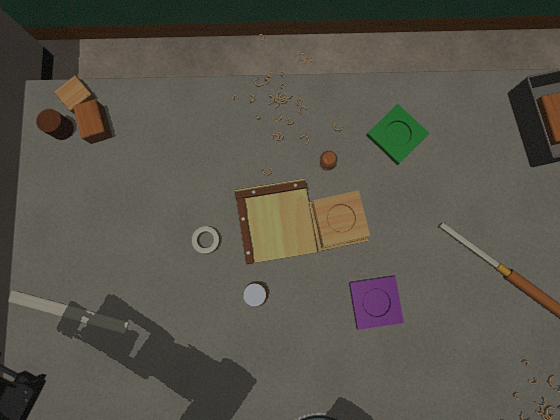

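The top view shows three recessed square blocks: wooden at (341,218), green at (398,133) and purple at (376,302). The wooden one sits on a stack beside the jig's open edge, with dark fences on the left (end) and at the top (side). It fits the description, so I'll confirm it in a crop.

```bash
python3 - <<'E'
import cv2
p=cv2.imread("pics/top0.png"); c=p[165:285,220:385]; cv2.imwrite("pics/crop0.png",cv2.resize(c,None,fx=4.8,fy=4.8,interpolation=cv2.INTER_CUBIC))
p=cv2.imread("pics/scene0.png"); c=p[150:260,190:400]; cv2.imwrite("pics/crop1.png",cv2.resize(c,None,fx=3.8,fy=3.8,interpolation=cv2.INTER_CUBIC))
E
```

```text
(no output)
```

View pics/crop0.png

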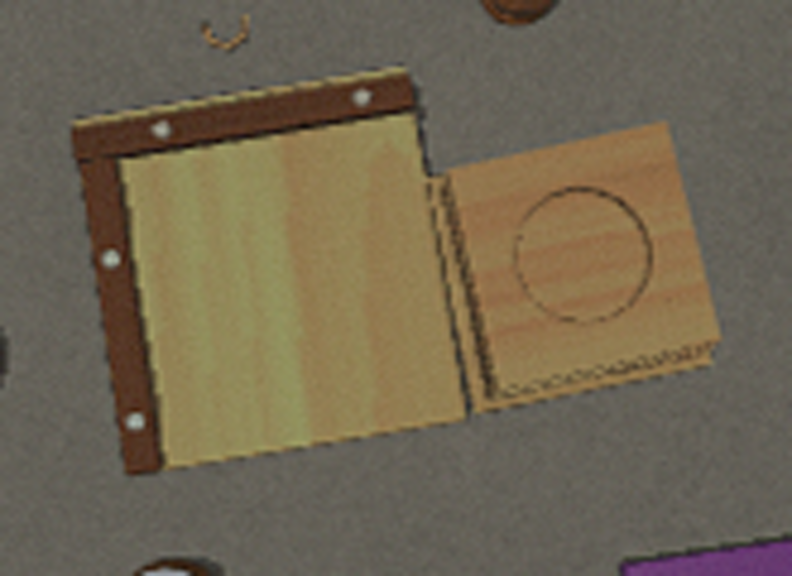

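View pics/crop1.png

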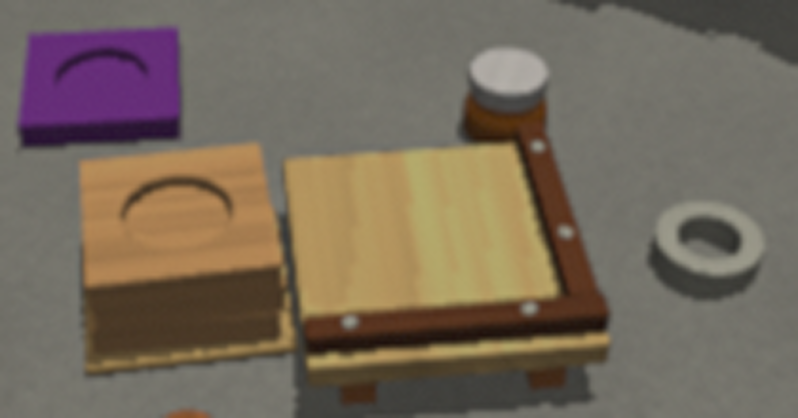

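The crops confirm it: a pale wood stack with a recess at crop px (583,255), beside the jig bed, with brown fences at left and top. Next I'll measure using depth, colour and planes at known heights.

```bash
cat > h.py <<'E'
import numpy as np, cv2
from rig import robot
def ray(cal,uv,z):
    uv=np.atleast_2d(uv).astype(float); K,R,t=cal["mtx"],np.array(cal["R"]),np.array(cal["t"])
    d=np.c_[(uv[:,0]-K[0,2])/K[0,0],(uv[:,1]-K[1,2])/K[1,1],np.ones(len(uv))]@R   # world dirs
    c=-R.T@t
    s=(z-c[2])/d[:,2]
    return c+d*s[:,None]
def cloud(cal,dep):
    v,u=np.mgrid[0:dep.shape[0],0:dep.shape[1]]
    K,R,t=cal["mtx"],np.array(cal["R"]),np.array(cal["t"])
    P=np.dstack([(u-K[0,2])/K[0,0]*dep,(v-K[1,2])/K[1,1]*dep,dep])
    return (P-t)@R
E
python3 - <<'E'
from h import *
p,d=robot.camera("top"); cal=robot.calibration("top"); C=cloud(cal,d)
np.save("top0d.npy",d)
Z=C[:,:,2]
for u,v in [(341,218),(360,200),(320,235),(280,230),(245,220),(280,187),(255,294),(205,228),(329,159),(400,300),(377,320),(400,150)]: print((u,v),C[v,u].round(4), p[v,u])
hsv=cv2.cvtColor(p,cv2.COLOR_RGB2HSV)
roi=np.zeros(Z.shape,bool); roi[165:285,220:385]=1
for n,m in [("blank",roi&(Z>.058)&(np.arange(560)[None]>306)&(hsv[:,:,1]>60)),("fence",roi&(hsv[:,:,2]<110)&(hsv[:,:,1]>120)&(np.arange(560)[None]<306)),("bed",roi&(np.arange(560)[None]<325)&(hsv[:,:,2]>120)&(abs(Z-.046)<.006))]:
    m=m.astype(np.uint8); 
    cs=cv2.findContours(m,0,cv2.CHAIN_APPROX_NONE)[0]; c=max(cs,key=cv2.contourArea); print(n,cv2.contourArea(c),cv2.minAreaRect(c), 'zmed',np.median(Z[m>0]), Z[m>0].std())
    print(cv2.approxPolyDP(c,4,True)[:,0].tolist())
E
```

```text
(341, 218) [ 0.5585 -0.0634  0.06  ] [146 113  73]
(360, 200) [ 0.5989 -0.108   0.0679] [138 107  72]
(320, 235) [ 0.5205 -0.0141  0.0481] [83 67 42]
(280, 230) [0.5341 0.0799 0.0476] [142 141  90]
(245, 220) [0.5574 0.1607 0.0641] [84 49 34]
(280, 187) [0.6352 0.0781 0.0589] [74 46 25]
(255, 294) [0.3868 0.1395 0.0515] [148 150 155]
(205, 228) [0.5445 0.2627 0.0233] [144 140 125]
(329, 159) [ 0.7025 -0.0405  0.0533] [125  80  48]
(400, 300) [ 0.3637 -0.2062  0.0004] [105  99  93]
(377, 320) [ 0.3202 -0.1444  0.0206] [101  53 111]
(400, 150) [ 0.7313 -0.2213  0.0196] [ 43 106  49]
blank 2170.0 ((341.0705871582031, 217.8176727294922), (47.39930725097656, 49.02629089355469), 77.47119140625) zmed 0.06713945802909574 0.07309289237548665
[[358, 190], [313, 200], [323, 245], [370, 235]]
fence 850.0 ((275.3321533203125, 221.559326171875), (73.11953735351562, 70.85842895507812), 80.83765411376953) zmed 0.06131065161955734 0.07982156429664831
[[304, 181], [235, 192], [247, 263], [253, 261], [242, 197], [303, 188]]
bed 3897.5 ((280.2432556152344, 224.95947265625), (64.77320098876953, 62.964813232421875), 80.53767395019531) zmed 0.04550245061229308 0.0016531681599434287
[[305, 189], [245, 198], [255, 262], [316, 251]]
```

```bash
python3 - <<'E'
from h import *
p=cv2.imread("pics/top0.png")[:,:,::-1].copy(); cal=robot.calibration("top")
def line(pts):
    vx,vy,x,y=cv2.fitLine(np.float32(pts),cv2.DIST_HUBER,0,.01,.01).ravel(); return np.array([vx,vy]),np.array([x,y])
g=cv2.GaussianBlur(p,(0,0),0.8); gl=cv2.cvtColor(g,cv2.COLOR_RGB2LAB).astype(float)
def edge(a,b,half=4):
    # subpixel max-gradient along normals between a,b
    a,b=np.float32(a),np.float32(b); L=np.linalg.norm(b-a); t=(b-a)/L; n=np.array([-t[1],t[0]])
    out=[]; s=np.arange(-half,half+.01,.25)
    for f in np.linspace(.08,.92,40):
        q=a+(b-a)*f; xy=q+np.outer(s,n)
        pr=np.array([cv2.remap(gl.astype(np.float32),np.float32(xy[:,0])[None],np.float32(xy[:,1])[None],1)[0]])[0]
        gr=np.linalg.norm(np.gradient(pr,axis=0),axis=1); k=gr.argmax(); out.append(q+s[k]*n)
    return np.array(out)
def fit(name,a,b,z,half=3):
    e=edge(a,b,half); w=ray(cal,e,z)[:,:2]; d,o=line(w); r=(w-o)@np.array([-d[1],d[0]]); print(name,'ang',np.degrees(np.arctan2(d[1],d[0])).round(2),'pt',o.round(4),'sd',r.std().round(4)); return d,o
c=lambda x,y:(220+x/4.8-.4,165+y/4.8-.4)
def inter(A,B): 
    s=np.linalg.solve(np.c_[A[0],-B[0]],B[1]-A[1]); return A[1]+s[0]*A[0]
E={}
E['bt']=fit('blank +x',c(447,172),c(667,122),.068)
E['br']=fit('blank -y',c(667,122),c(720,340),.068)
E['bl']=fit('blank +y',c(447,172),c(490,400),.068)
E['bb']=fit('blank -x',c(490,400),c(715,342),.068)
cor=[inter(E[a],E[b]) for a,b in(('bt','bl'),('bt','br'),('bb','br'),('bb','bl'))]
print('corners',np.round(cor,4),'mean',np.mean(cor,0).round(4),[np.linalg.norm(cor[i]-cor[i-1]).round(4) for i in range(4)])
E['ei']=fit('end inner top',c(118,160),c(160,465),.062,2.)
E['eo']=fit('end outer top',c(80,155),c(125,470),.062,2.)
E['si']=fit('side inner',c(120,157),c(412,113),.062,2.)
E['so']=fit('side outer',c(75,125),c(408,72),.062,2.)
E['bo']=fit('bed -x edge',c(165,466),c(465,417),.046,2.)
E['by']=fit('bed -y edge',c(418,120),c(466,412),.046,2.)
for a,b in(('ei','si'),('eo','so')): print(a,b,inter(E[a],E[b]).round(4))
print('bed corner -x-y',inter(E['bo'],E['by']).round(4))
# recess circle: dark rim
gray=cv2.cvtColor(g,cv2.COLOR_RGB2GRAY).astype(float)
cx,cy=c(583,255); R0=[]
for th in np.linspace(0,2*np.pi,72,endpoint=False):
    r=np.arange(10,18,.25); x=cx+r*np.cos(th); y=cy+r*np.sin(th)
    v=cv2.remap(gray.astype(np.float32),np.float32(x)[None],np.float32(y)[None],1)[0]; k=v.argmin(); 
    if v[k]<np.median(v)-15: R0.append((x[k],y[k]))
w=ray(cal,R0,.068)[:,:2]; A=np.c_[2*w,np.ones(len(w))]; s=np.linalg.lstsq(A,(w**2).sum(1),rcond=None)[0]; print('circle',s[:2].round(4),'r',np.sqrt(s[2]+s[0]**2+s[1]**2).round(4),len(w))
E
```

```text
blank +x ang -78.12 pt [ 0.6126 -0.0522] sd 0.0006
blank -y ang 11.6 pt [ 0.5656 -0.1171] sd 0.0006
blank +y ang 8.2 pt [ 0.5358 -0.0065] sd 0.0028
blank -x ang -71.38 pt [ 0.4994 -0.0707] sd 0.0032
corners [[ 0.601   0.0029]
 [ 0.6238 -0.1051]
 [ 0.5183 -0.1268]
 [ 0.4804 -0.0144]] mean [ 0.5559 -0.0608] [np.float32(0.1218), np.float32(0.1104), np.float32(0.1077), np.float32(0.1185)]
end inner top ang 8.48 pt [0.537  0.1514] sd 0.0013
end outer top ang 8.56 pt [0.5347 0.1714] sd 0.0019
side inner ang -81.7 pt [0.6201 0.092 ] sd 0.0005
side outer ang -81.99 pt [0.6383 0.1016] sd 0.0009
bed -x edge ang -81.56 pt [0.4713 0.0637] sd 0.0006
bed -y edge ang 8.18 pt [0.5535 0.0052] sd 0.0026
ei si [0.6099 0.1623]
eo so [0.6266 0.1852]
bed corner -x-y [ 0.4815 -0.0051]
circle [ 0.5578 -0.0619] r 0.0324 29
```

Emit:
drive_tool(
  targets=[-4, -3.3, 0, 0, 0, 0, -8, -6.6, 0, 0, 0, -4, -12, -10, 0, 0, 0, -9, -16, -13.3, 0, 0, 0, -14, -19, -15.8, 0, 0, 0, -19, -22, -18.3, 0, 0, 0, -24, -25, -20.8, 0, 0, 0, -29, -28, -23.2, 0, 0, 0, -34, -31, -25.7, 0, 0, 0, -34, -34, -28.2, 0, 0, 0, -34, -37, -30.7, 0, 0, 0, -34, -40, -33.2, 0, 0, 0, -34],
  grip=1,
  squeeze=40,
)

```text
time: 1.15
position: [0.4795, 0.107, 0.2225]
tool_rot: [-0.073, 0.997, 0.0, -0.0]
ft_force: [0.0, 0.1, 0.6]
grip_width: 0.0151
```

Emit:
drive_tool(
  targets=[-1.2, -4, 0, 0, 0, 0, -2.4, -8, 0, 0, 0, 0, -3.6, -12, 1, 0, 0, 0, -4.7, -16.1, 3, 0, 0, 0, -4.7, -16.1, 6, 0, 0, 0, -4.7, -16.1, 9, 0, 0, 0, -4.7, -16.1, 12, 0, 0, 0, -4.7, -16.1, 13, 0, 0, 0, -4.7, -16.1, 13, 0, 0, 0, -4.7, -16.1, 13, 0, 0, 0],
)

```text
time: 1.98
position: [0.5491, -0.0434, 0.0927]
tool_rot: [-0.073, 0.997, 0.0, -0.0]
ft_force: [0.7, 0.3, -0.0]
grip_width: 0.0
```

```bash
python3 - <<'E'
from h import *
p,d=robot.camera("top"); cv2.imwrite("pics/top1.png",cv2.resize(p[140:300,200:420,::-1],None,fx=3.6,fy=3.6))
p,d=robot.camera("scene"); cv2.imwrite("pics/scene1.png",cv2.resize(p[110:270,160:380,::-1],None,fx=3.6,fy=3.6))
o=robot.get_obs(); print(o["time"],o["position"],o["tool_rot"],o["ft_force"],o["grip_width"])
E
```

```text
2.0833 [ 0.5503744  -0.04358401  0.09422059] [-7.30849192e-02  9.97324246e-01 -6.15144446e-04  1.60141878e-03] [-0.00853365 -0.72943812 -0.49123264] 9.911188519511136e-05
```

View pics/scene1.png

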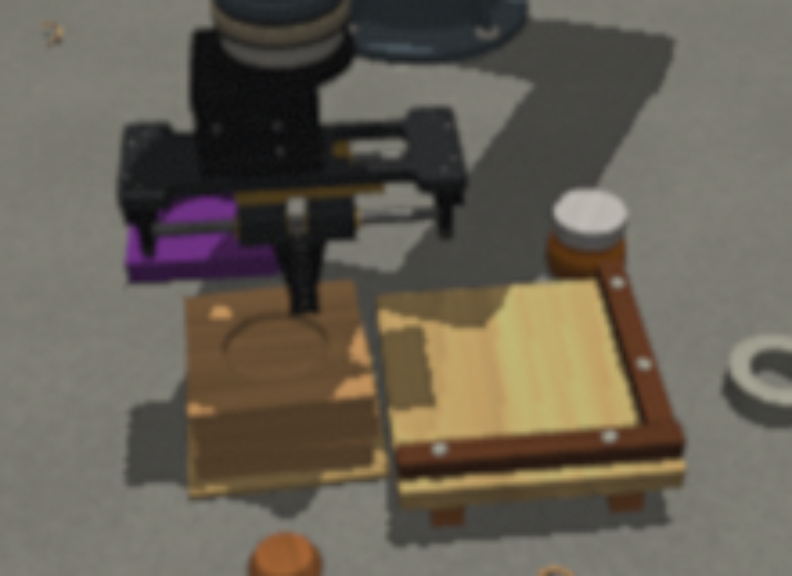

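View pics/top1.png

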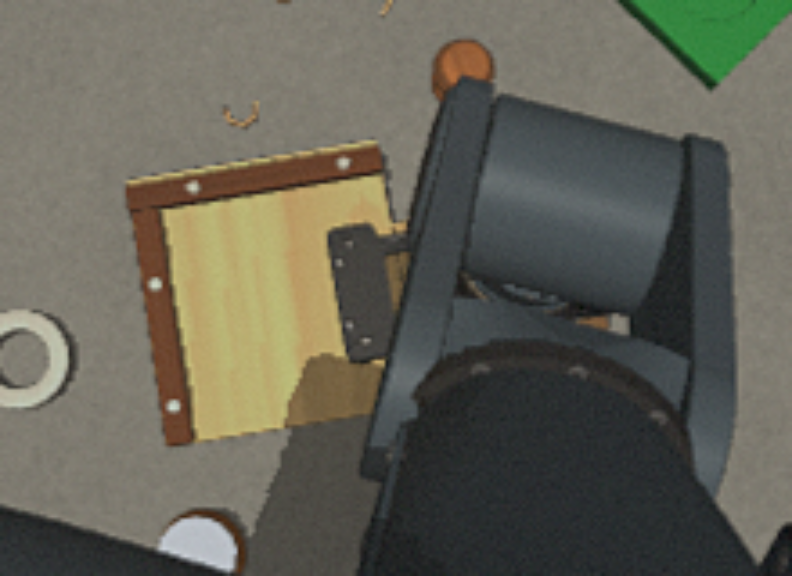

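The fingers hang at scene-crop (305,300), slightly on the jig and robot side of the recess at (275,345), which agrees with the numbers. I'll correct that and go down in stages.

Emit:
drive_tool(
  targets=[-0.5, -1.9, 0, 0, 0, 0, -0.5, -1.9, 1, 0, 0, 0, -0.5, -1.9, 1.5, 0, 0, 0, -0.5, -1.9, 1.5, 0, 0, 0, -0.5, -1.9, 1.5, 0, 0, 0],
)

```text
time: 2.5
position: [0.5559, -0.0608, 0.0773]
tool_rot: [-0.073, 0.997, 0.0, -0.001]
ft_force: [-0.1, 0.6, -0.2]
grip_width: 0.0005
```

```bash
python3 - <<'E'
from h import *
p,d=robot.camera("scene"); cv2.imwrite("pics/scene2.png",cv2.resize(p[170:260,190:300,::-1],None,fx=6,fy=6,interpolation=2))
o=robot.get_obs(); print(o["time"],o["position"],o["tool_rot"],o["ft_force"],o["grip_width"])
E
```

```text
2.55 [ 0.55614878 -0.06087238  0.07752611] [-7.29505734e-02  9.97335452e-01  2.38027077e-04 -3.92321136e-04] [0.66406299 0.79395363 0.40000662] 0.0002768543138355346
```

View pics/scene2.png

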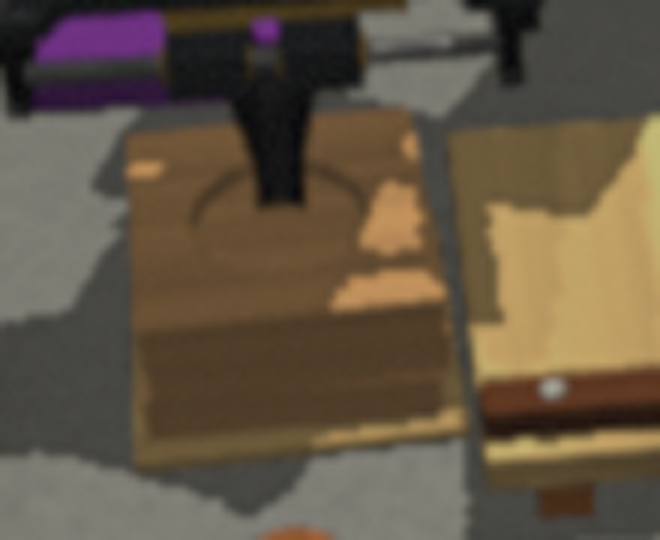

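The fingertips at crop (283,205) sit over the recess, whose rim is centred near (278,215). I'll lower them to about 2.5 mm above the recess floor.

Emit:
drive_tool(
  targets=[0, 0, 0.6, 0, 0, 0, 0, 0, 1.0, 0, 0, 0, 0, 0, 1.3, 0, 0, 0, 0, 0, 1.6, 0, 0, 0, 0, 0, 1.6, 0, 0, 0, 0, 0, 1.6, 0, 0, 0],
)

```text
time: 3.05
position: [0.5565, -0.0615, 0.0612]
tool_rot: [-0.073, 0.997, 0.0, -0.0]
ft_force: [0.3, 0.0, 0.2]
grip_width: 0.0007
```

Emit:
drive_tool(
  targets=[0, 0.4, 0, 0, 0, 0, 0, 0.8, 0, 0, 0, 0, 0, 1.2, 0, 0, 0, 0, 0, 1.5, 0, 0, 0, 0, 0, 1.8, 0, 0, 0, 0, 0, 2.1, 0, 0, 0, 0, 0, 2.4, 0, 0, 0, 0, 0, 2.7, 0, 0, 0, 0, 0, 3.0, 0, 0, 0, 0, 0, 3.3, 0, 0, 0, 0],
)

```text
time: 3.88
position: [0.5521, -0.0289, 0.0616]
tool_rot: [-0.073, 0.997, -0.0, 0.0]
ft_force: [-0.3, -1.5, 0.7]
grip_width: 0.0002
```

```bash
python3 - <<'E'
from h import *
p,d=robot.camera("scene"); cv2.imwrite("pics/scene3.png",cv2.resize(p[170:260,190:350,::-1],None,fx=5,fy=5,interpolation=2))
o=robot.get_obs(); print(o["time"],o["position"],o["tool_rot"],o["ft_force"],o["grip_width"])
E
```

```text
3.9333 [ 0.55187878 -0.0282893   0.0616108 ] [-7.28158797e-02  9.97345394e-01  7.65167931e-05  7.76412935e-05] [ 0.59984623 -0.11318199  0.50878888] 0.00034229244309375294
```

View pics/scene3.png

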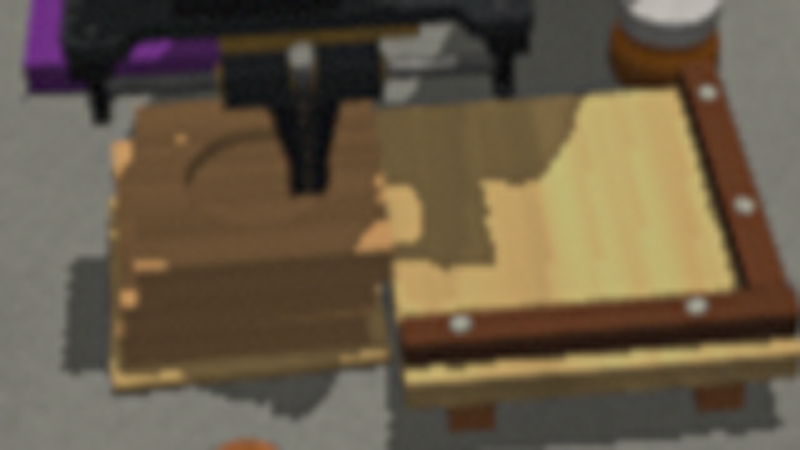

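The top blank has moved about 17 mm toward the jig, and its left edge now stands in from the middle blank, which is still in place. Continuing.

Emit:
drive_tool(
  targets=[0, 0.4, 0, 0, 0, 0, 0, 0.9, 0, 0, 0, 0, 0, 1.5, 0, 0, 0, 0, 0, 2.1, 0, 0, 0, 0, 0, 2.7, 0, 0, 0, 0, 0, 3.3, 0, 0, 0, 0, 0, 3.9, 0, 0, 0, 0, 0, 4.5, 0, 0, 0, 0, 0, 5.1, 0, 0, 0, 0, 0, 5.7, 0, 0, 0, 0, 0, 6.2, 0, 0, 0, 0, 0, 6.6, 0, 0, 0, 0],
)

```text
time: 4.93
position: [0.5421, 0.0371, 0.0615]
tool_rot: [-0.073, 0.997, 0.0, -0.0]
ft_force: [0.1, -0.4, -0.7]
grip_width: 0.0002
```

```bash
python3 - <<'E'
from h import *
p,d=robot.camera("scene"); cv2.imwrite("pics/scene4.png",cv2.resize(p[170:260,190:350,::-1],None,fx=5,fy=5,interpolation=2))
o=robot.get_obs(); print(o["time"],o["position"],o["tool_rot"],o["ft_force"],o["grip_width"])
E
```

```text
4.9833 [0.5418717  0.03765026 0.06148532] [-7.29941973e-02  9.97332287e-01  2.87101673e-04 -2.72371417e-04] [-0.23226171 -0.3503373  -0.37792978] 0.000356551376557922
```

View pics/scene4.png

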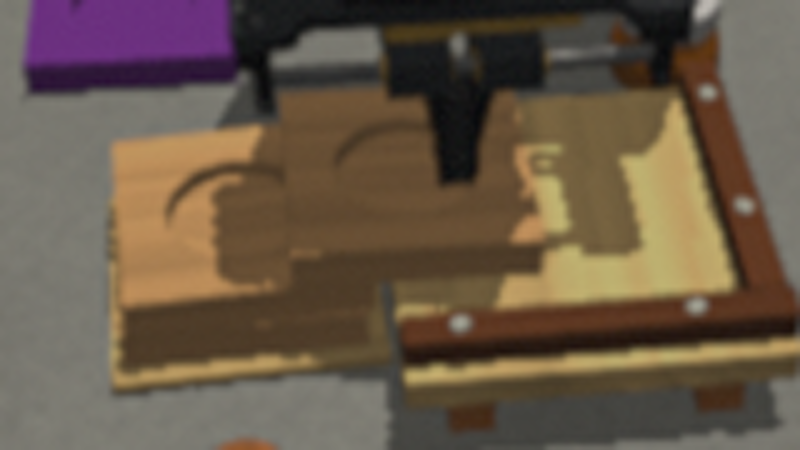

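It's half-way across and level, and the middle blank hasn't moved. Continuing.

Emit:
drive_tool(
  targets=[0, 0.4, 0, 0, 0, 0, 0, 0.9, 0, 0, 0, 0, 0, 1.4, 0, 0, 0, 0, 0, 1.9, 0, 0, 0, 0, 0, 2.4, 0, 0, 0, 0, 0, 2.9, 0, 0, 0, 0, 0, 3.4, 0, 0, 0, 0, 0, 3.9, 0, 0, 0, 0, 0, 4.4, 0, 0, 0, 0, 0, 4.8, 0, 0, 0, 0, 0, 5.2, 0, 0, 0, 0, 0, 5.5, 0, 0, 0, 0],
)

```text
time: 5.98
position: [0.5343, 0.0912, 0.0616]
tool_rot: [-0.073, 0.997, -0.0, 0.0]
ft_force: [0.9, -1.0, 0.2]
grip_width: 0.0004
```

```bash
python3 - <<'E'
from h import *
p,d=robot.camera("scene"); cv2.imwrite("pics/scene5.png",cv2.resize(p[170:260,190:350,::-1],None,fx=5,fy=5,interpolation=2))
o=robot.get_obs(); print(o["time"],o["position"],o["tool_rot"],o["ft_force"],o["grip_width"])
E
```

```text
6.0333 [0.53416369 0.09163865 0.06157042] [-7.29310194e-02  9.97336975e-01  1.50553857e-04 -4.03276825e-05] [ 0.32106277 -0.48663622  0.40751807] 0.0005811675778119629
```

View pics/scene5.png

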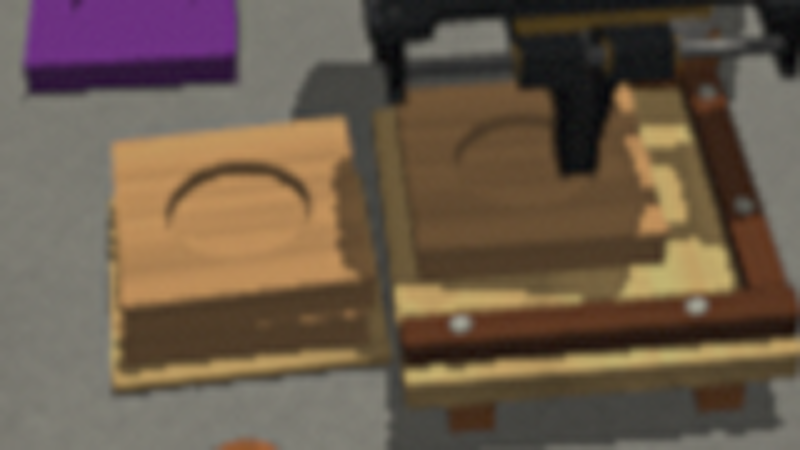

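The blank is clear of the stack and flat on the bed, with roughly 2 cm to go to the end fence. I'll lower a little and approach slowly.

Emit:
drive_tool(
  targets=[0, 0.2, 0.1, 0, 0, 0, 0, 0.4, 0.15, 0, 0, 0, 0, 0.6, 0.15, 0, 0, 0, 0, 0.8, 0.15, 0, 0, 0, 0, 1.0, 0.15, 0, 0, 0, 0, 1.2, 0.15, 0, 0, 0, 0, 1.4, 0.15, 0, 0, 0, 0, 1.5, 0.15, 0, 0, 0, 0, 1.5, 0.15, 0, 0, 0],
)

```text
time: 6.78
position: [0.5324, 0.1058, 0.0602]
tool_rot: [-0.073, 0.997, -0.0, 0.0]
ft_force: [-0.0, -3.0, 2.0]
grip_width: 0.0003
```

Emit:
drive_tool(
  targets=[0, 0.1, 0, 0, 0, 0, 0, 0.2, 0, 0, 0, 0, 0, 0.2, 0, 0, 0, 0],
)

```text
time: 7.03
position: [0.532, 0.1077, 0.0601]
tool_rot: [-0.073, 0.997, -0.0, 0.0]
ft_force: [-0.1, -2.7, 3.7]
grip_width: 0.0006
```

Emit:
drive_tool(
  targets=[0, 0, -0.1, 0, 0, 0, 0, 0, -0.1, 0, 0, 0],
)

```text
time: 7.2
position: [0.5312, 0.1081, 0.0607]
tool_rot: [-0.072, 0.997, 0.0, -0.001]
ft_force: [0.7, -0.2, 0.9]
grip_width: 0.0007
```

```bash
python3 - <<'E'
from h import *
p,d=robot.camera("scene"); cv2.imwrite("pics/scene6.png",cv2.resize(p[170:260,240:350,::-1],None,fx=6,fy=6,interpolation=2))
q,d=robot.camera("top"); cv2.imwrite("pics/top6.png",cv2.resize(q[165:285,220:385,::-1],None,fx=4.8,fy=4.8,interpolation=2))
o=robot.get_obs(); print(o["time"],o["position"],o["tool_rot"],o["ft_force"],o["moment"])
E
```

```text
7.3 [0.53128227 0.10803491 0.06065768] [-7.25976512e-02  9.97361046e-01  3.66137123e-04 -6.25221439e-04] [ 0.48006756 -0.88799404 -0.19040365] [-0.03990678 -0.10211209  0.03611307]
```

View pics/scene6.png

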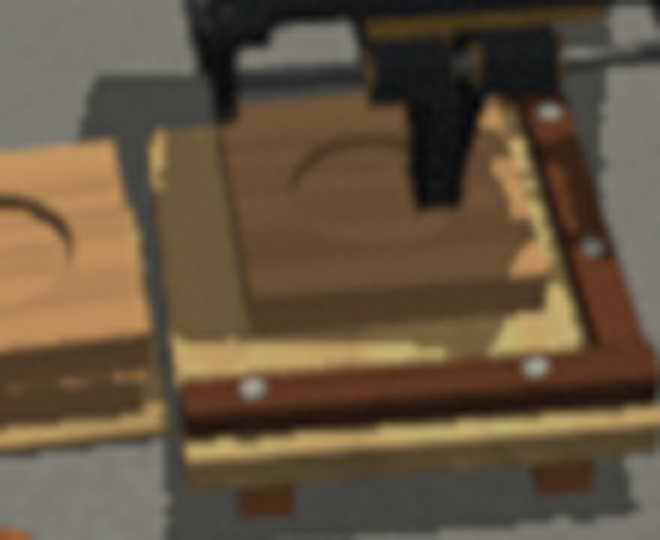

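View pics/top6.png

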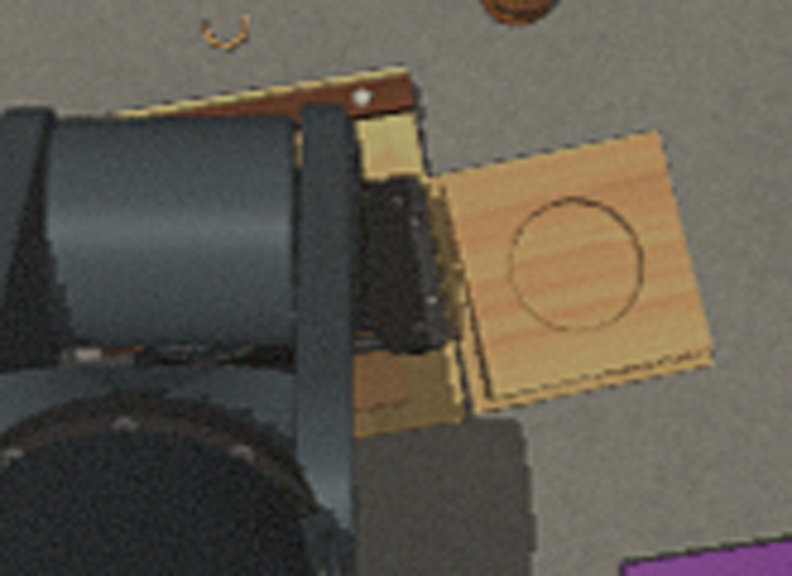

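The blank lies flat, with a gap of about 5–6 mm still to the end fence. The upward force went away after raising 1 mm, so the tip had been brushing the recess floor. I'll step on from here.

Emit:
drive_tool(
  targets=[0, 0.1, 0, 0, 0, 0, 0, 0.2, 0, 0, 0, 0, 0, 0.3, 0, 0, 0, 0, 0, 0.3, 0, 0, 0, 0],
)

```text
time: 7.63
position: [0.5309, 0.1109, 0.0608]
tool_rot: [-0.073, 0.997, 0.0, -0.001]
ft_force: [-0.7, -0.9, -0.6]
grip_width: 0.0008
```

Emit:
drive_tool(
  targets=[0, 0.05, 0, 0, 0, 0, 0, 0.1, 0, 0, 0, 0, 0, 0.1, 0, 0, 0, 0],
)

```text
time: 7.88
position: [0.5311, 0.1117, 0.061]
tool_rot: [-0.073, 0.997, 0.0, -0.0]
ft_force: [-0.9, -0.9, -0.1]
grip_width: 0.0006
```

Emit:
drive_tool(
  targets=[0, 0.05, 0, 0, 0, 0, 0, 0.1, 0, 0, 0, 0, 0, 0.1, 0, 0, 0, 0],
)

```text
time: 8.13
position: [0.5312, 0.1126, 0.0611]
tool_rot: [-0.073, 0.997, 0.0, 0.0]
ft_force: [-0.2, -0.5, 0.5]
grip_width: 0.0005
```

Emit:
drive_tool(
  targets=[0, 0.05, 0, 0, 0, 0, 0, 0.1, 0, 0, 0, 0, 0, 0.1, 0, 0, 0, 0],
)

```text
time: 8.38
position: [0.5311, 0.1136, 0.0611]
tool_rot: [-0.073, 0.997, 0.0, 0.0]
ft_force: [-1.0, -0.5, -0.5]
grip_width: 0.0004
```

Emit:
drive_tool(
  targets=[0, 0.05, 0, 0, 0, 0, 0, 0.1, 0, 0, 0, 0, 0, 0.1, 0, 0, 0, 0],
)

```text
time: 8.63
position: [0.5309, 0.1146, 0.0611]
tool_rot: [-0.073, 0.997, 0.0, 0.0]
ft_force: [0.5, -1.2, -0.9]
grip_width: 0.0006
```

Emit:
drive_tool(
  targets=[0, 0.05, 0, 0, 0, 0, 0, 0.1, 0, 0, 0, 0, 0, 0.1, 0, 0, 0, 0],
)

```text
time: 8.88
position: [0.5308, 0.1156, 0.0611]
tool_rot: [-0.073, 0.997, 0.0, 0.0]
ft_force: [0.6, -1.0, -0.6]
grip_width: 0.0002
```

Emit:
drive_tool(
  targets=[0, 0.05, 0, 0, 0, 0, 0, 0.05, 0, 0, 0, 0],
)

```text
time: 9.05
position: [0.5307, 0.1161, 0.0611]
tool_rot: [-0.073, 0.997, 0.0, 0.0]
ft_force: [-0.9, -0.9, -1.1]
grip_width: 0.0005
```

Emit:
drive_tool(
  targets=[0, 0.05, 0, 0, 0, 0, 0, 0.05, 0, 0, 0, 0],
)

```text
time: 9.22
position: [0.5306, 0.1166, 0.0611]
tool_rot: [-0.073, 0.997, 0.0, 0.0]
ft_force: [0.1, -1.3, -0.6]
grip_width: 0.0002
```

Emit:
drive_tool(
  targets=[0, 0.05, 0, 0, 0, 0, 0, 0.05, 0, 0, 0, 0],
)

```text
time: 9.38
position: [0.5305, 0.1171, 0.061]
tool_rot: [-0.073, 0.997, 0.0, 0.0]
ft_force: [0.6, -1.1, -0.7]
grip_width: 0.0005
```

```bash
python3 - <<'E'
from h import *
p,d=robot.camera("scene"); cv2.imwrite("pics/scene7.png",cv2.resize(p[170:260,240:350,::-1],None,fx=6,fy=6,interpolation=2))
o=robot.get_obs(); print(o["time"],o["position"],o["tool_rot"],o["ft_force"],o["moment"])
E
```

```text
9.4333 [0.53049828 0.11704665 0.06105742] [-7.27286207e-02  9.97351767e-01  2.23632036e-05 -2.51965817e-06] [ 0.37798062 -0.06051011 -0.26404164] [-0.09312279  0.02871672  0.0256537 ]
```

View pics/scene7.png

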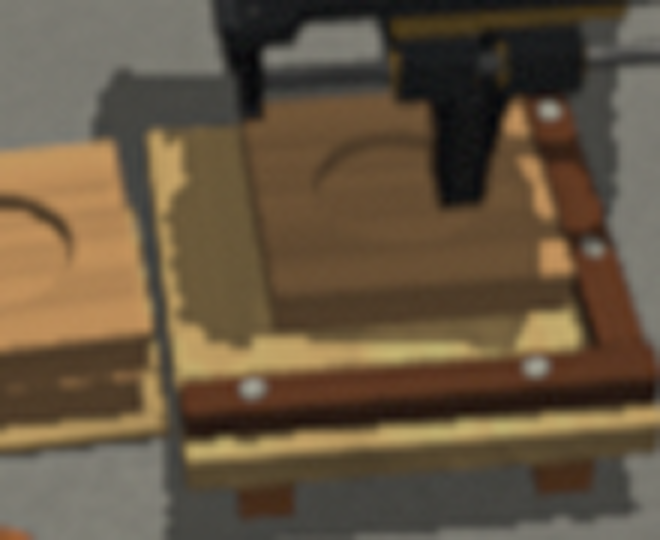

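The blank is now nearly against the end fence (blank edge at (575,280) against the fence at about (583,290)). I'll carry on in half-millimetre steps.

Emit:
drive_tool(
  targets=[0, 0.05, 0, 0, 0, 0, 0, 0.05, 0, 0, 0, 0],
)

```text
time: 9.6
position: [0.5304, 0.1175, 0.061]
tool_rot: [-0.073, 0.997, 0.0, -0.0]
ft_force: [0.8, -0.8, -0.5]
grip_width: 0.0005
```

Emit:
drive_tool(
  targets=[0, 0.05, 0, 0, 0, 0, 0, 0.05, 0, 0, 0, 0],
)

```text
time: 9.77
position: [0.5303, 0.1181, 0.061]
tool_rot: [-0.073, 0.997, 0.0, -0.0]
ft_force: [0.7, -0.9, -1.1]
grip_width: 0.0006
```

Emit:
drive_tool(
  targets=[0, 0.05, 0, 0, 0, 0, 0, 0.05, 0, 0, 0, 0],
)

```text
time: 9.93
position: [0.5303, 0.1185, 0.061]
tool_rot: [-0.073, 0.997, 0.0, -0.0]
ft_force: [-0.4, -0.7, -0.9]
grip_width: 0.0004
```

Emit:
drive_tool(
  targets=[0, 0.05, 0, 0, 0, 0, 0, 0.05, 0, 0, 0, 0],
)

```text
time: 10.1
position: [0.5302, 0.119, 0.061]
tool_rot: [-0.073, 0.997, 0.0, -0.0]
ft_force: [1.0, -0.5, -0.1]
grip_width: 0.0006
```

Emit:
drive_tool(
  targets=[0, 0.05, 0, 0, 0, 0, 0, 0.05, 0, 0, 0, 0],
)

```text
time: 10.27
position: [0.5302, 0.1195, 0.061]
tool_rot: [-0.073, 0.997, -0.0, 0.0]
ft_force: [0.0, -0.5, -0.1]
grip_width: 0.0008
```

Emit:
drive_tool(
  targets=[0, 0.05, 0, 0, 0, 0, 0, 0.05, 0, 0, 0, 0],
)

```text
time: 10.43
position: [0.53, 0.1199, 0.061]
tool_rot: [-0.073, 0.997, -0.0, -0.0]
ft_force: [-0.7, -2.1, -1.5]
grip_width: 0.0002
```

Emit:
drive_tool(
  targets=[0, 0.05, 0, 0, 0, 0, 0, 0.05, 0, 0, 0, 0],
)

```text
time: 10.6
position: [0.53, 0.12, 0.061]
tool_rot: [-0.073, 0.997, -0.0, -0.0]
ft_force: [-0.1, -3.7, -0.2]
grip_width: 0.0007
```

Emit:
drive_tool(
  targets=[0, 0.05, 0, 0, 0, 0, 0, 0.05, 0, 0, 0, 0],
)

```text
time: 10.77
position: [0.53, 0.1202, 0.061]
tool_rot: [-0.073, 0.997, -0.001, -0.0]
ft_force: [0.2, -5.8, -0.7]
grip_width: 0.0005
```

Contact made, at about 4 N per mm. Now I'll bring it up to roughly 12 N.

Emit:
drive_tool(
  targets=[0, 0.05, 0, 0, 0, 0, 0, 0.1, 0, 0, 0, 0, 0, 0.1, 0, 0, 0, 0],
)

```text
time: 11.02
position: [0.53, 0.1204, 0.061]
tool_rot: [-0.073, 0.997, -0.001, -0.0]
ft_force: [0.7, -8.2, -0.7]
grip_width: 0.0007
```

Emit:
drive_tool(
  targets=[0, 0.05, 0, 0, 0, 0, 0, 0.05, 0, 0, 0, 0],
)

```text
time: 11.18
position: [0.53, 0.1205, 0.061]
tool_rot: [-0.074, 0.997, -0.002, -0.0]
ft_force: [1.4, -9.6, -0.7]
grip_width: 0.0005
```

Emit:
drive_tool(
  targets=[0, 0.05, 0, 0, 0, 0, 0, 0.08, 0, 0, 0, 0, 0, 0.08, 0, 0, 0, 0],
)

```text
time: 11.43
position: [0.53, 0.1206, 0.061]
tool_rot: [-0.074, 0.997, -0.002, -0.0]
ft_force: [-0.1, -12.3, -0.8]
grip_width: 0.0003
```

Emit:
drive_tool(
  targets=[0, 0, 0, 0, 0, 0, 0, 0, 0, 0, 0, 0, 0, 0, 0, 0, 0, 0, 0, 0, 0, 0, 0, 0, 0, 0, 0, 0, 0, 0, 0, 0, 0, 0, 0, 0, 0, 0, 0, 0, 0, 0],
)

```text
time: 12.02
position: [0.53, 0.1206, 0.061]
tool_rot: [-0.074, 0.997, -0.002, -0.0]
ft_force: [-0.2, -11.2, -0.3]
grip_width: 0.0001
```

```bash
python3 - <<'E'
from h import *
p,d=robot.camera("scene"); cv2.imwrite("pics/scene8.png",cv2.resize(p[170:260,240:350,::-1],None,fx=6,fy=6,interpolation=2))
o=robot.get_obs(); print(o["time"],o["position"],o["tool_rot"],o["ft_force"],o["moment"])
E
```

```text
12.0667 [0.53003629 0.12060913 0.06105854] [-7.36322998e-02  9.97283498e-01 -1.97657914e-03 -3.79706275e-05] [  0.67231436 -11.25462954  -0.22913279] [-2.09750893 -0.0770431  -0.04771312]
```

View pics/scene8.png

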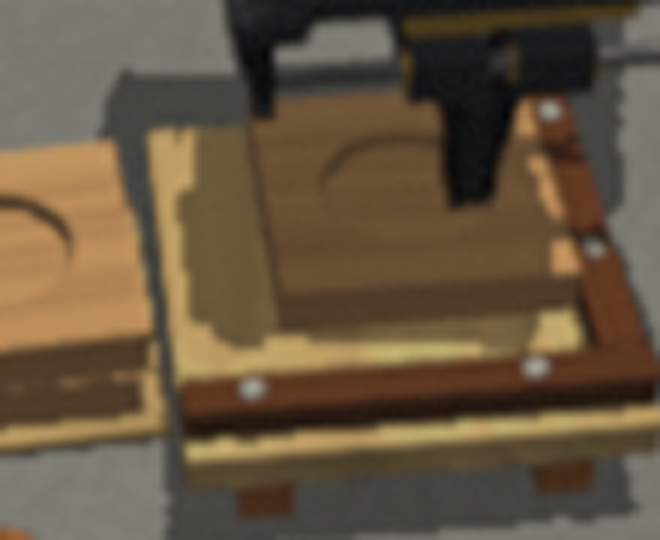

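The blank sits flush along the end fence at 11–12 N, held for more than 0.5 s. Now I'll back the finger off to near the middle of the recess, kept a few mm to the end-fence side so the side push also holds the blank on the end fence, and then go towards +x (tool -x).

Emit:
drive_tool(
  targets=[0, -0.3, 0, 0, 0, 0, 0, -0.7, 0, 0, 0, 0, 0, -1.2, 0, 0, 0, 0, 0, -1.7, 0, 0, 0, 0, 0, -2.2, 0, 0, 0, 0, -0.4, -2.2, 0, 0, 0, 0, -0.8, -2.2, 0, 0, 0, 0, -1.0, -2.2, 0, 0, 0, 0, -1.0, -2.2, 0, 0, 0, 0],
)

```text
time: 12.82
position: [0.5438, 0.1031, 0.0611]
tool_rot: [-0.073, 0.997, 0.0, 0.001]
ft_force: [-0.4, 0.4, 0.3]
grip_width: 0.0004
```

```bash
python3 - <<'E'
from h import *
p,d=robot.camera("scene"); cv2.imwrite("pics/scene9.png",cv2.resize(p[170:260,240:350,::-1],None,fx=6,fy=6,interpolation=2))
o=robot.get_obs(); print(o["time"],o["position"],o["tool_rot"],o["ft_force"],o["moment"])
E
```

```text
12.8667 [0.54316428 0.10315874 0.06104662] [-7.28979581e-02  9.97339374e-01  1.79937754e-05  2.47835971e-04] [-0.20094144 -0.32248852 -1.05493211] [ 0.03922638  0.00989158 -0.01017208]
```

View pics/scene9.png

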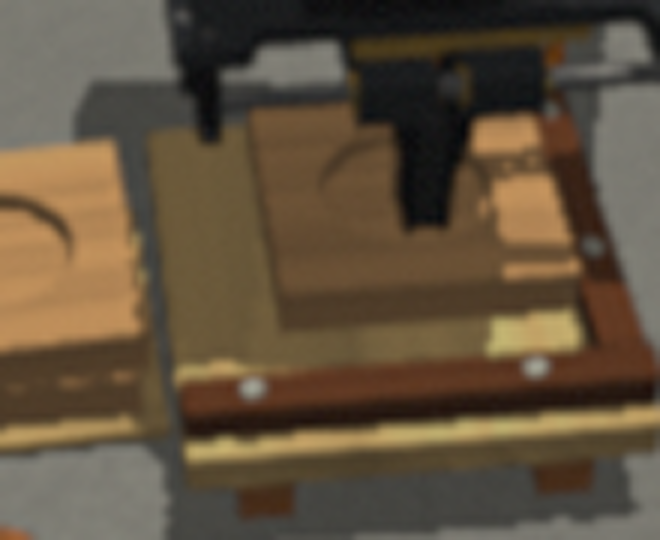

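The blank stayed flush with the end fence when the finger backed off. Now I'll push toward the side fence.

Emit:
drive_tool(
  targets=[-0.2, 0, 0, 0, 0, 0, -0.5, 0, 0, 0, 0, 0, -0.8, 0, 0, 0, 0, 0, -1.0, 0, 0, 0, 0, 0, -1.2, 0, 0, 0, 0, 0, -1.4, 0, 0, 0, 0, 0, -1.6, 0, 0, 0, 0, 0, -1.8, 0, 0, 0, 0, 0, -2.0, 0, 0, 0, 0, 0, -2.2, 0, 0, 0, 0, 0, -2.4, 0, 0, 0, 0, 0, -2.5, 0, 0, 0, 0, 0],
)

```text
time: 13.87
position: [0.568, 0.1066, 0.061]
tool_rot: [-0.073, 0.997, 0.0, 0.0]
ft_force: [-1.1, 1.1, 0.4]
grip_width: 0.0004
```

```bash
python3 - <<'E'
from h import *
p,d=robot.camera("scene"); cv2.imwrite("pics/scene10.png",cv2.resize(p[170:260,240:350,::-1],None,fx=6,fy=6,interpolation=2))
o=robot.get_obs(); print(o["time"],o["position"],o["tool_rot"],o["ft_force"],o["moment"])
E
```

```text
13.9167 [0.56815544 0.10656661 0.06107289] [-7.27120344e-02  9.97352852e-01 -1.88834827e-05  4.98596049e-04] [ 0.23440161 -0.099343   -0.69081963] [-0.03724789  0.16502307 -0.02503377]
```

View pics/scene10.png

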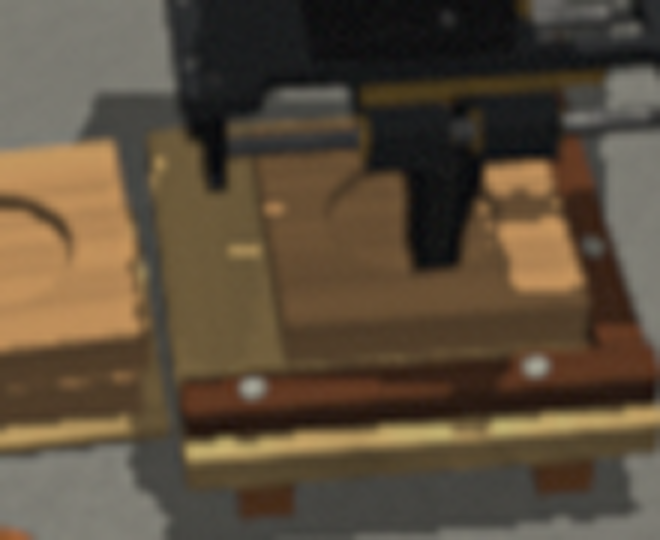

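The blank is moving along the end fence with its edge still on it, and some gap to the side fence remains. Continuing, then slower.

Emit:
drive_tool(
  targets=[-0.2, 0, 0, 0, 0, 0, -0.4, 0, 0, 0, 0, 0, -0.6, 0, 0, 0, 0, 0, -0.7, 0, 0, 0, 0, 0, -0.8, 0, 0, 0, 0, 0, -0.8, 0, 0, 0, 0, 0],
)

```text
time: 14.42
position: [0.5757, 0.1077, 0.061]
tool_rot: [-0.073, 0.997, -0.0, 0.0]
ft_force: [-1.0, -0.3, 0.2]
grip_width: 0.0007
```

Emit:
drive_tool(
  targets=[-0.05, 0, 0, 0, 0, 0, -0.1, 0, 0, 0, 0, 0, -0.15, 0, 0, 0, 0, 0],
)

```text
time: 14.67
position: [0.5766, 0.1079, 0.061]
tool_rot: [-0.073, 0.997, -0.0, -0.0]
ft_force: [-0.7, -0.4, 0.3]
grip_width: 0.0006
```

Emit:
drive_tool(
  targets=[-0.05, 0, 0, 0, 0, 0, -0.1, 0, 0, 0, 0, 0, -0.1, 0, 0, 0, 0, 0],
)

```text
time: 14.92
position: [0.578, 0.1081, 0.0611]
tool_rot: [-0.073, 0.997, -0.0, 0.0]
ft_force: [-0.8, -0.4, 0.4]
grip_width: 0.0006
```

Emit:
drive_tool(
  targets=[-0.05, 0, 0, 0, 0, 0, -0.1, 0, 0, 0, 0, 0, -0.1, 0, 0, 0, 0, 0],
)

```text
time: 15.17
position: [0.579, 0.1082, 0.0611]
tool_rot: [-0.073, 0.997, -0.0, 0.0]
ft_force: [-0.9, -0.3, 1.4]
grip_width: 0.0005
```

```bash
python3 - <<'E'
from h import *
p,d=robot.camera("scene"); cv2.imwrite("pics/scene11.png",cv2.resize(p[170:260,240:350,::-1],None,fx=6,fy=6,interpolation=2))
o=robot.get_obs(); print(o["time"],o["position"],o["tool_rot"],o["ft_force"],o["moment"])
E
```

```text
15.2167 [0.57895745 0.10822173 0.06105935] [-7.27347594e-02  9.97351310e-01 -4.90515163e-06  1.39762619e-04] [-1.58915705 -0.63263064 -0.4394102 ] [-0.01985668  0.19768948 -0.00101556]
```

View pics/scene11.png

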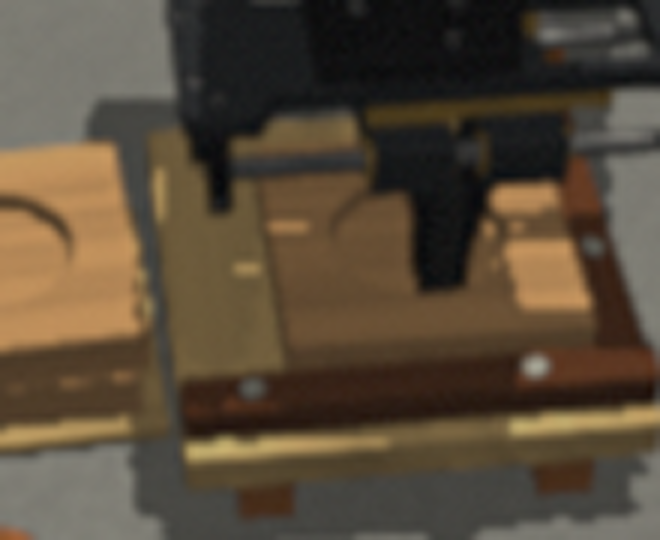

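The blank is still square to the end fence and close to the side fence. Continuing in fine steps.

Emit:
drive_tool(
  targets=[-0.05, 0, 0, 0, 0, 0, -0.1, 0, 0, 0, 0, 0, -0.1, 0, 0, 0, 0, 0],
)

```text
time: 15.47
position: [0.5799, 0.1084, 0.061]
tool_rot: [-0.073, 0.997, -0.0, 0.0]
ft_force: [-1.9, -0.5, -0.7]
grip_width: 0.0005
```

Emit:
drive_tool(
  targets=[-0.05, 0, 0, 0, 0, 0, -0.1, 0, 0, 0, 0, 0, -0.1, 0, 0, 0, 0, 0],
)

```text
time: 15.72
position: [0.5809, 0.1085, 0.0611]
tool_rot: [-0.073, 0.997, 0.0, 0.0]
ft_force: [-0.7, -0.3, 0.8]
grip_width: 0.0007
```

Emit:
drive_tool(
  targets=[-0.05, 0, 0, 0, 0, 0, -0.1, 0, 0, 0, 0, 0, -0.1, 0, 0, 0, 0, 0],
)

```text
time: 15.97
position: [0.582, 0.1086, 0.0611]
tool_rot: [-0.073, 0.997, -0.0, 0.0]
ft_force: [-1.2, -0.5, -0.3]
grip_width: 0.0001
```

Emit:
drive_tool(
  targets=[-0.05, 0, 0, 0, 0, 0, -0.1, 0, 0, 0, 0, 0, -0.1, 0, 0, 0, 0, 0],
)

```text
time: 16.22
position: [0.5829, 0.1088, 0.0611]
tool_rot: [-0.073, 0.997, 0.0, 0.0]
ft_force: [-1.9, -1.0, -0.5]
grip_width: 0.0001
```

Emit:
drive_tool(
  targets=[-0.05, 0, 0, 0, 0, 0, -0.1, 0, 0, 0, 0, 0, -0.1, 0, 0, 0, 0, 0],
)

```text
time: 16.47
position: [0.5839, 0.1089, 0.0611]
tool_rot: [-0.073, 0.997, 0.0, 0.0]
ft_force: [-1.2, -0.7, -0.6]
grip_width: 0.0005
```

Emit:
drive_tool(
  targets=[-0.05, 0, 0, 0, 0, 0, -0.1, 0, 0, 0, 0, 0, -0.1, 0, 0, 0, 0, 0],
)

```text
time: 16.72
position: [0.5846, 0.1091, 0.061]
tool_rot: [-0.073, 0.997, -0.0, -0.0]
ft_force: [-1.7, -1.3, 0.7]
grip_width: 0.0002
```

Emit:
drive_tool(
  targets=[-0.05, 0, 0, 0, 0, 0, -0.1, 0, 0, 0, 0, 0, -0.1, 0, 0, 0, 0, 0],
)

```text
time: 16.97
position: [0.5848, 0.1092, 0.0609]
tool_rot: [-0.073, 0.997, -0.0, -0.001]
ft_force: [-3.1, -0.1, 1.6]
grip_width: 0.0005
```

Emit:
drive_tool(
  targets=[-0.05, 0, 0, 0, 0, 0, -0.1, 0, 0, 0, 0, 0, -0.1, 0, 0, 0, 0, 0],
)

```text
time: 17.22
position: [0.5851, 0.1092, 0.0608]
tool_rot: [-0.073, 0.997, -0.0, -0.002]
ft_force: [-5.6, -1.2, 3.2]
grip_width: 0.0001
```

Emit:
drive_tool(
  targets=[-0.05, 0, 0, 0, 0, 0, -0.05, 0, 0, 0, 0, 0],
)

```text
time: 17.38
position: [0.5851, 0.1092, 0.0608]
tool_rot: [-0.073, 0.997, -0.0, -0.002]
ft_force: [-5.7, -1.2, 2.6]
grip_width: 0.0004
```

Emit:
drive_tool(
  targets=[-0.05, 0, 0, 0, 0, 0, -0.05, 0, 0, 0, 0, 0],
)

```text
time: 17.55
position: [0.5852, 0.1093, 0.0608]
tool_rot: [-0.073, 0.997, -0.0, -0.003]
ft_force: [-6.4, -2.4, 4.8]
grip_width: 0.0006
```

The upward force on the tip is growing because arm compliance pushes it onto the recess floor. I'll ease up 0.7 mm while adding push.

Emit:
drive_tool(
  targets=[-0.05, 0, -0.04, 0, 0, 0, -0.05, 0, -0.07, 0, 0, 0, -0.05, 0, -0.07, 0, 0, 0],
)

```text
time: 17.8
position: [0.5852, 0.1093, 0.061]
tool_rot: [-0.073, 0.997, -0.0, -0.003]
ft_force: [-6.8, -2.2, 1.8]
grip_width: 0.001
```

Emit:
drive_tool(
  targets=[-0.05, 0, 0, 0, 0, 0, -0.05, 0, 0, 0, 0, 0],
)

```text
time: 17.97
position: [0.5852, 0.1093, 0.061]
tool_rot: [-0.073, 0.997, -0.0, -0.004]
ft_force: [-7.9, -2.2, 1.6]
grip_width: 0.0005
```

Emit:
drive_tool(
  targets=[-0.05, 0, 0, 0, 0, 0, -0.1, 0, 0, 0, 0, 0, -0.1, 0, 0, 0, 0, 0],
)

```text
time: 18.22
position: [0.5853, 0.1093, 0.0609]
tool_rot: [-0.073, 0.997, -0.0, -0.005]
ft_force: [-8.7, -3.6, 3.3]
grip_width: 0.0001
```

Emit:
drive_tool(
  targets=[-0.05, 0, -0.03, 0, 0, 0, -0.1, 0, -0.03, 0, 0, 0, -0.1, 0, -0.03, 0, 0, 0],
)

```text
time: 18.47
position: [0.5854, 0.1094, 0.061]
tool_rot: [-0.073, 0.997, -0.0, -0.006]
ft_force: [-9.9, -3.2, 3.5]
grip_width: 0.0008
```

Emit:
drive_tool(
  targets=[-0.05, 0, -0.03, 0, 0, 0, -0.1, 0, -0.03, 0, 0, 0, -0.14, 0, -0.03, 0, 0, 0, -0.14, 0, -0.03, 0, 0, 0],
)

```text
time: 18.8
position: [0.5854, 0.1094, 0.061]
tool_rot: [-0.073, 0.997, -0.0, -0.007]
ft_force: [-11.6, -4.1, 4.2]
grip_width: 0.0006
```

Emit:
drive_tool(
  targets=[0, 0, 0, 0, 0, 0, 0, 0, 0, 0, 0, 0, 0, 0, 0, 0, 0, 0, 0, 0, 0, 0, 0, 0, 0, 0, 0, 0, 0, 0, 0, 0, 0, 0, 0, 0, 0, 0, 0, 0, 0, 0],
)

```text
time: 19.38
position: [0.5855, 0.1094, 0.061]
tool_rot: [-0.073, 0.997, -0.0, -0.007]
ft_force: [-11.0, -3.8, 2.7]
grip_width: 0.0004
```

```bash
python3 - <<'E'
from h import *
p,d=robot.camera("scene"); cv2.imwrite("pics/scene12.png",cv2.resize(p[170:260,240:350,::-1],None,fx=6,fy=6,interpolation=2))
o=robot.get_obs(); print(o["time"],o["position"],o["tool_rot"],o["ft_force"],o["moment"])
E
```

```text
19.4333 [0.58543635 0.10939848 0.06099175] [-7.33798696e-02  9.97276992e-01 -2.81618787e-04 -7.34285731e-03] [-11.6971093   -4.11982997   4.03726259] [-0.59708261  1.94382877  0.157256  ]
```

View pics/scene12.png

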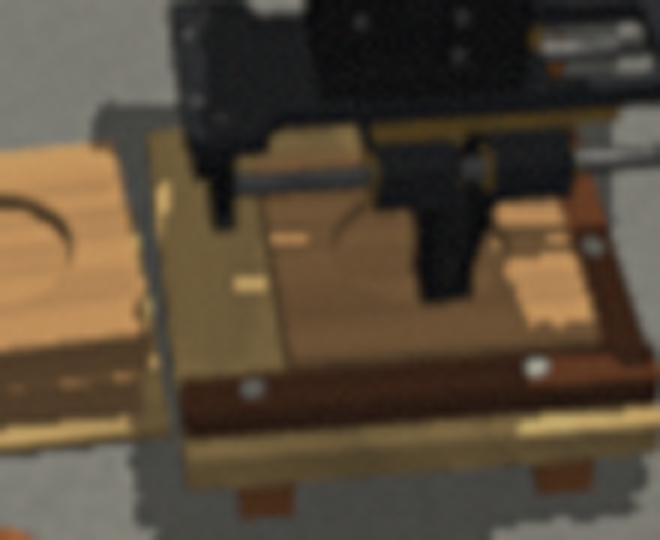

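Held about 12 N on the side fence for more than 0.6 s (with about 2 N still on the end fence); the blank's front edge at about (300–600,365) runs along the side fence. I'll unload gradually, easing up slightly so the tip doesn't drag the floor.

Emit:
drive_tool(
  targets=[0.1, 0, 0, 0, 0, 0, 0.2, 0, -0.02, 0, 0, 0, 0.3, 0, -0.04, 0, 0, 0, 0.4, 0, -0.06, 0, 0, 0, 0.4, 0, -0.06, 0, 0, 0],
)

```text
time: 19.85
position: [0.5851, 0.1092, 0.0616]
tool_rot: [-0.073, 0.997, -0.0, -0.003]
ft_force: [-5.2, -1.7, -2.2]
grip_width: 0.0005
```

Emit:
drive_tool(
  targets=[0.1, 0, 0, 0, 0, 0, 0.2, 0, 0, 0, 0, 0, 0.25, 0, 0, 0, 0, 0, 0.25, 0, 0, 0, 0, 0],
)

```text
time: 20.18
position: [0.5853, 0.109, 0.0626]
tool_rot: [-0.073, 0.997, -0.0, -0.0]
ft_force: [-2.9, -1.7, -4.0]
grip_width: 0.0002
```

Emit:
drive_tool(
  targets=[0.1, 0, 0, 0, 0, 0, 0.2, 0, 0, 0, 0, 0, 0.4, 0, 0, 0, 0, 0, 0.5, 0, 0, 0, 0, 0, 0.5, 0, 0, 0, 0, 0],
)

```text
time: 20.6
position: [0.5822, 0.1087, 0.0638]
tool_rot: [-0.073, 0.997, 0.0, 0.002]
ft_force: [0.3, 0.0, 0.2]
grip_width: 0.0006
```

```bash
python3 - <<'E'
from h import *
p,d=robot.camera("scene"); cv2.imwrite("pics/scene13.png",cv2.resize(p[170:260,240:350,::-1],None,fx=6,fy=6,interpolation=2))
o=robot.get_obs(); print(o["time"],o["position"],o["tool_rot"],o["ft_force"],o["moment"])
E
```

```text
20.65 [0.58204486 0.10870335 0.06372702] [-7.26657829e-02  9.97354985e-01  6.27734832e-05  1.64763080e-03] [ 0.41272975 -0.63475791  0.19424242] [ 0.0249249   0.00971617 -0.02197989]
```

View pics/scene13.png

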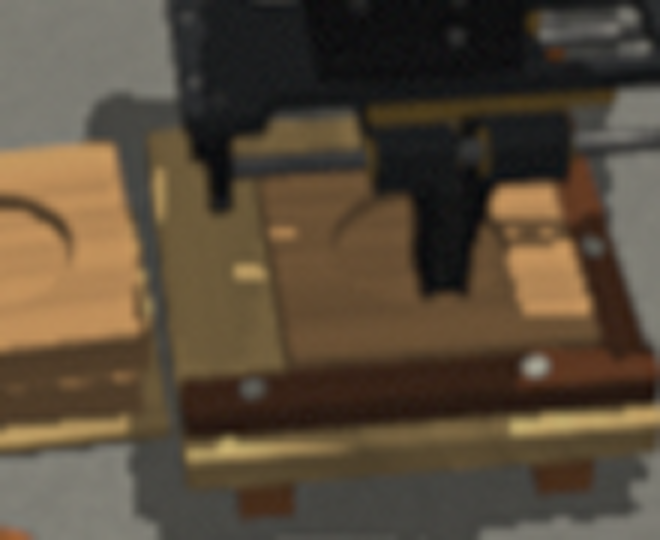

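Forces are zero and the blank is still in the corner. Lifting straight out, then moving the arm aside to look.

Emit:
drive_tool(
  targets=[0.3, 0, 0, 0, 0, 0, 0.5, 0, 0, 0, 0, 0, 0.5, 0, -0.5, 0, 0, 0, 0.5, 0, -2, 0, 0, 0, 0.5, 0, -5, 0, 0, 0, 0.5, 0, -8, 0, 0, 0, 0.5, 0, -11, 0, 0, 0, 0.5, 0, -12, 0, 0, 0],
)

```text
time: 21.32
position: [0.5784, 0.1079, 0.1878]
tool_rot: [-0.073, 0.997, -0.0, 0.004]
ft_force: [1.0, -0.4, 0.9]
grip_width: 0.0009
```

Emit:
drive_tool(
  targets=[0, 3, 0, 0, 0, 0, 0, 6, 0, 0, 0, 0, 0, 9, 0, 0, 0, 0, 0, 12, 0, 0, 0, 0, 0, 15, 0, 0, 0, 0, 0, 18, 0, 0, 0, 0, 0, 21, 0, 0, 0, 0, 0, 24, 0, 0, 0, 0, 0, 26, 0, 0, 0, 0, 0, 26, 0, 0, 0, 0],
)

```text
time: 22.15
position: [0.5366, 0.3691, 0.1823]
tool_rot: [-0.075, 0.997, 0.001, -0.0]
ft_force: [-0.1, -0.6, 0.4]
grip_width: 0.0005
```

```bash
python3 - <<'E'
from h import *
p,d=robot.camera("scene"); cv2.imwrite("pics/scene14.png",cv2.resize(p[150:260,190:400,::-1],None,fx=3.8,fy=3.8,interpolation=2)); cv2.imwrite("pics/s14.png",p[:,:,::-1])
q,d=robot.camera("top"); cv2.imwrite("pics/top14.png",cv2.resize(q[165:285,220:385,::-1],None,fx=4.8,fy=4.8,interpolation=2)); cv2.imwrite("pics/t14.png",q[:,:,::-1])
np.save("t14.npy",d)
o=robot.get_obs(); print(o["time"],o["position"],o["tool_rot"],o["ft_force"],o["moment"])
E
```

```text
22.25 [0.53723174 0.36536818 0.18221664] [-7.37425429e-02  9.97277070e-01 -4.69903892e-04 -5.11284223e-04] [ 0.12143898 -0.2469722   0.92174319] [ 0.03883907 -0.01642866 -0.00910517]
```

View pics/scene14.png

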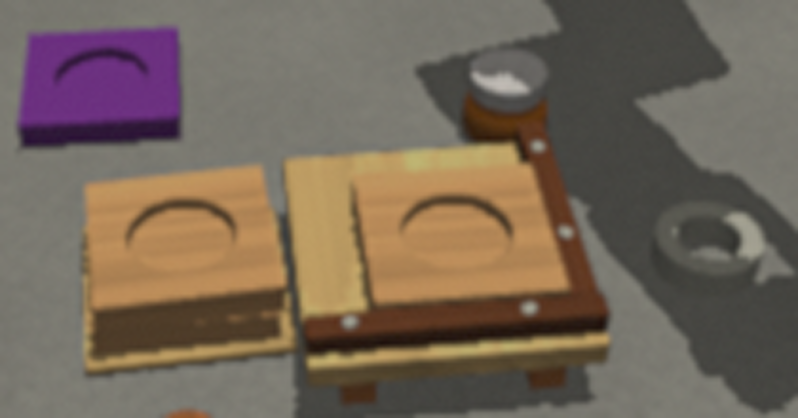

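View pics/top14.png

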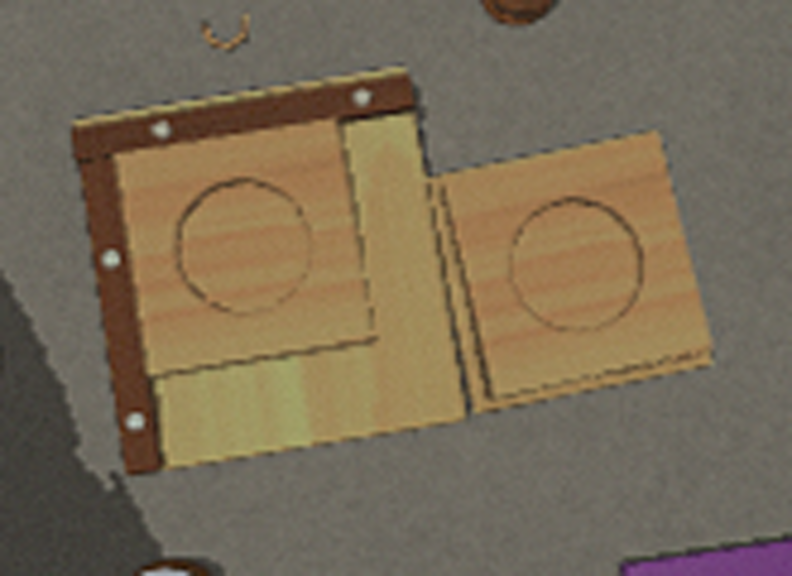

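The blank sits in the corner with no visible gap at either fence, and the two other blanks are in place. Next, a numeric check of the gaps, squareness, flatness and bystanders.

```bash
python3 - <<'E'
from h import *
cal=robot.calibration("top")
def run(fn):
    p=cv2.imread(fn)[:,:,::-1].copy(); gl=cv2.cvtColor(cv2.GaussianBlur(p,(0,0),.8),cv2.COLOR_RGB2LAB).astype(np.float32)
    def fit(a,b,z,half=2):
        a,b=np.float32(a),np.float32(b); t=(b-a)/np.linalg.norm(b-a); n=np.array([-t[1],t[0]]); s=np.arange(-half,half+.01,.25); out=[]
        for f in np.linspace(.1,.9,40):
            xy=a+(b-a)*f+np.outer(s,n); pr=cv2.remap(gl,np.float32(xy[:,0])[None],np.float32(xy[:,1])[None],1)[0]
            out.append(xy[np.linalg.norm(np.gradient(pr,axis=0),axis=1).argmax()])
        w=ray(cal,out,z)[:,:2]; vx,vy,x,y=cv2.fitLine(np.float32(w),cv2.DIST_HUBER,0,.001,.001).ravel()
        return np.array([vx,vy]),np.array([x,y])
    return fit
c=lambda x,y:(220+x/4.8-.4,165+y/4.8-.4)
f=run("pics/t14.png")
L={'end outer':f(c(80,155),c(125,470),.062),'end/blank':f(c(116,160),c(148,372),.064),'blank -y':f(c(343,125),c(374,338),.066),
 'side outer':f(c(75,125),c(408,72),.062),'side/blank':f(c(120,155),c(335,120),.064),'blank -x':f(c(155,374),c(374,338),.066)}
for k,(d,o) in L.items(): print(k,np.degrees(np.arctan2(d[1],d[0])).round(2))
def dist(a,b): d,o=L[a]; return abs((L[b][1]-o)@np.array([-d[1],d[0]])).round(4)
print('end outer->blank -y (128):',dist('end outer','blank -y'),' side outer->blank -x (128):',dist('side outer','blank -x'),dist('end outer','end/blank'),dist('side outer','side/blank'))
# flatness from depth
d=np.load("t14.npy"); C=cloud(cal,d); m=np.zeros(d.shape,np.uint8); cv2.fillPoly(m,[np.int32([c(135,170),c(330,140),c(360,325),c(165,355)])],1)
cx,cy=c(244,246); cv2.circle(m,(int(cx),int(cy)),17,0,-1)
P=C[(m>0)&(d>0)]; A=np.c_[P[:,:2]-P[:,:2].mean(0),np.ones(len(P))]; r=np.linalg.lstsq(A,P[:,2],rcond=None)[0]; print('top plane z',r[2].round(4),'slopes',r[:2].round(4))
# bystanders: frame difference at their places
a=cv2.imread("pics/scene0.png").astype(int); b=cv2.imread("pics/s14.png").astype(int)
def cen(im,mask): 
    mm=cv2.moments(mask.astype(np.uint8),True); return (round(mm['m10']/mm['m00'],1),round(mm['m01']/mm['m00'],1))
for n,(x0,x1,y0,y1) in {'knob':(222,258,252,292)}.items():
    for im in(a,b):
        h=cv2.cvtColor(im.astype(np.uint8),cv2.COLOR_BGR2HSV)[y0:y1,x0:x1]; print(n,cen(im,(h[:,:,1]>130)))
E
```

```text
end outer 8.87
end/blank 8.34
blank -y 7.38
side outer -81.39
side/blank -81.84
blank -x -80.85
end outer->blank -y (128): 0.1314  side outer->blank -x (128): 0.1287 0.0182 0.0162
top plane z 0.0655 slopes [-0.0023 -0.0012]
knob (17.2, 19.3)
knob (17.2, 19.3)
```

```bash
python3 - <<'E'
import cv2,numpy as np
a=cv2.imread("pics/top0.png");b=cv2.imread("pics/t14.png")
cv2.imwrite("pics/cmp.png",np.vstack([cv2.resize(i[135:315,180:440],None,fx=1.6,fy=1.6) for i in(a,b)]))
E
```

```text
(no output)
```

View pics/cmp.png

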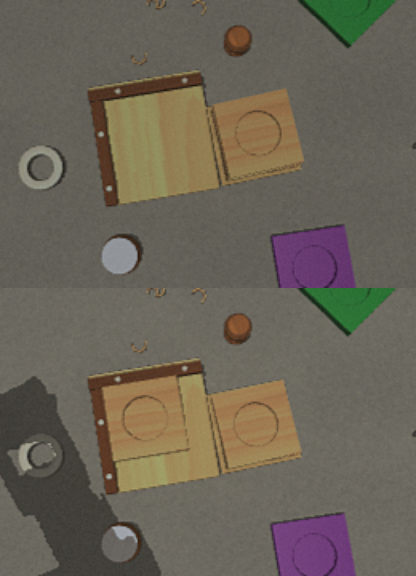

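The edge fits disagree: the end distance reads 131 mm where 128 is expected, and the edge angles scatter by ±1°, probably from the dark shadow line along the blank. I'll cross-check with the recess circle, whose centre should be 73 mm from both outer fence faces, and with the nail heads in a closer view.

```bash
python3 - <<'E'
from h import *
p=cv2.imread("pics/t14.png"); 
cv2.imwrite("pics/z1.png",cv2.resize(p[188:250,236:304],None,fx=9.5,fy=9.5,interpolation=cv2.INTER_CUBIC))
cal=robot.calibration("top")
gray=cv2.cvtColor(cv2.GaussianBlur(p,(0,0),.7),cv2.COLOR_BGR2GRAY).astype(np.float32)
def circ(cx,cy,z):
    R0=[]
    for th in np.linspace(0,2*np.pi,90,endpoint=False):
        r=np.arange(10,18,.2); x=cx+r*np.cos(th); y=cy+r*np.sin(th)
        v=cv2.remap(gray,np.float32(x)[None],np.float32(y)[None],1)[0]; k=v.argmin()
        if v[k]<np.median(v)-8: R0.append((x[k],y[k]))
    w=ray(cal,R0,z)[:,:2]; A=np.c_[2*w,np.ones(len(w))]; s=np.linalg.lstsq(A,(w**2).sum(1),rcond=None)[0]; res=np.hypot(*(w-s[:2]).T); g=abs(res-np.median(res))<.0015
    w=w[g];A=A[g]; s=np.linalg.lstsq(A,(w**2).sum(1),rcond=None)[0]; return s[:2],np.sqrt(s[2]+s[0]**2+s[1]**2),len(w)
c=lambda x,y:(220+x/4.8-.4,165+y/4.8-.4)
print(circ(*c(244,246),.066)); print('mid',circ(*c(577,265),.048))
ce=circ(*c(244,246),.066)[0]
# fence colour centroid axis: fence mask mid-lines (9 mm in from faces): end mid-line at 64 mm from centre, side too
h=cv2.cvtColor(p,cv2.COLOR_BGR2HSV); L=cv2.cvtColor(p,cv2.COLOR_BGR2LAB).astype(int)
m=((h[:,:,2]<110)&(h[:,:,1]>115)); 
th=np.radians(8.4); X=np.array([np.cos(th),np.sin(th)]);Y=np.array([-np.sin(th),np.cos(th)])
v,u=np.nonzero(m[165:285,220:310]); u=u+220; v=v+165
w=ray(cal,np.c_[u,v],.062)[:,:2]-ce; a,b=w@X,w@Y
e=(a>-95)&(a<.045)&(a>-.09)&(b>.045)&(b<.085); s=(b<.045)&(b>-.08)&(a>.045)&(a<.085)
print('end midline y',b[e].mean(),np.percentile(b[e],[2,98]),'side midline x',a[s].mean(),np.percentile(a[s],[2,98]),e.sum(),s.sum())
print('slopes deg end',np.degrees(np.polyfit(a[e],b[e],1)[0]),'side',-np.degrees(np.polyfit(b[s],a[s],1)[0]))
E
```

```text
(array([0.56563423, 0.10149345]), np.float64(0.03198317547876665), 62)
mid (array([ 0.55556064, -0.06103076]), np.float64(0.03232705740512574), 65)
end midline y 0.0641338624138029 [0.05582576 0.07228024] side midline x 0.06413472197208774 [0.05572039 0.07211177] 383 326
slopes deg end 0.5406693010998694 side -0.7900509402427927
```

View pics/z1.png

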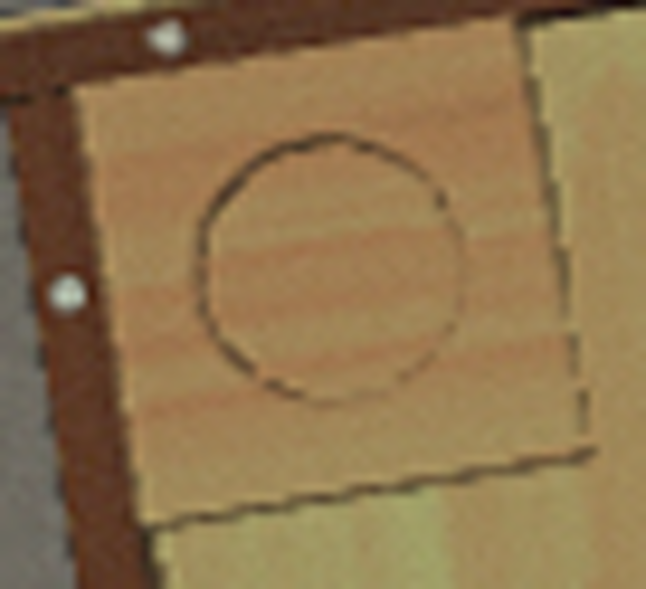

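The recess centre is 64.1 mm from both fence midlines (64.0 expected), the enlarged view shows no gap along either fence, and the top face is level at z = 65.5 mm. The blank is snug, so I'm handing in.

```bash
python3 - <<'E'
from rig import robot
o=robot.get_obs(); print(o["time"],o["ft_force"],abs(o["joint_velocities"]).max())
print(robot.hand_in())
E
```

```text
22.25 [ 0.12143898 -0.2469722   0.92174319] 0.03440316377186607
the job is handed in; nothing more can be done
None
```

I slid the top blank off the stack onto the jig bed with shut fingertips in its recess and never lifted it. I then pressed it home against the end fence and after that the side fence, about 12 N at the wrist for over half a second each. The arm backed off and lifted clear, and I handed in at 22.25 s of the 64 s; no verdict was reported.

**Position:** the recess centre measured 64.1 mm from both fence midlines (64.0 expected). The top face was at z = 65.5 mm (66 nominal), with slopes under 0.003 rad, and an enlarged view showed no gap at either fence.

**Things that disagreed or went less cleanly:**
- **Edge fits:** single top-view edge fits scattered by about ±1°, and one gave 131 mm where 128 was expected. I put that down to the shadow line along the blank. The edge angles averaged square to within about 0.3°.
- **Fence forces:** these are inferred from the wrist reading. The side push also carried a few newtons of bed and end-fence friction, so the side fence itself probably saw about 9–12 N. The wrist readings never went above about 12.4 N along the push.
- **Letting go:** wall friction briefly pulled up on the blank with about 4 N while I backed off. The checks after that still showed it flat and snug.

**Other objects:** the two lower blanks, jar, ring and knob looked unmoved when I compared pictures from before and after. Only the knob's position was also measured, and it had not changed.

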